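# Post a sample cassette through the slot of the returns box

## Task

Post the red sample cassette into the returns box: take it out of the white rack by its tab, find the slot in the lid by feel, and push the cassette gently down through the slot's sprung lips until it drops right inside the box. Never press or knock hard on the box, and leave the blue cassette in the rack and the petri dish and tape rolls where they are.

Things in the scene. Friction and masses are not known exactly. Their poses are not given: they have to be found in the camera images.
- red_tab (a point): Centre of the grip tab of the red cassette, a flat upright plate 8 mm thick, about 60 g, same either way round. x: the plate's normal, y: its width, z: up. The 70 mm wide, 50 mm high body ends in shoulders 17 mm below this point; the tab (26 mm wide, 34 mm high, 8 mm thick) stands on its middle and ends 17 mm above this point.
- red_foot (a point): Centre of the red cassette's underside, 67 mm below its tab centre. The lowest 3.5 mm taper from 8 mm to 6 mm thickness.
- blue_tab (a point): Centre of the grip tab of the blue cassette, otherwise the same as the red one; it shall stay in the rack.
- rack: White fixed rack, 130 (x) x 96 (y) x 30 mm; origin at the centre of its underside, z up. The two cassettes stand upright in two pockets 75 mm apart along the rack's x, 25 mm deep (pocket floor 5 mm above the table); red may be in either.
- returns_box: Grey fixed closed box with a clear front, 140 (x) x 120 (y) x 121 mm high; origin at the centre of its underside, z up, inner floor at 5 mm. A steel slot plate, 80 x 100 mm and 4 mm thick, lies on its lid on a soft rubber gasket: pressed down it yields about 1 mm per 3 N, at most 5 mm. Pressing or knocking on box or plate with more than 25 N, with the cassette or the robot, damages it.
- box_top (a point): 131 mm above the box's origin, level with the slot plate's top, axes as the box. The slot, 9.6 mm (x) by 75 mm (y), goes through the plate along the box's y, centred in y. But the plate was screwed on by hand: the slot's centre lies anywhere up to 12 mm to either side of this point along x. This offset is not measured: find it by feel or by eye.
- lips (a point): Middle height of two sprung rubber lips, 14 mm below the plate's top (true x as the slot's). They grip the outer parts of the 70 mm body, not the tab: pushing through takes about 4 to 10 N, and they hold a half-posted cassette when let go. With its shoulders some 15 mm below the plate's top it falls free. Fingers do not fit the slot: push the tab's top with closed fingertips.
- petri_1: Small clear petri dish with seeds, 60 mm across, 12 mm high, loose on the table; origin at the centre of its underside. Bystander.
- tape_yellow: Yellow tape roll lying flat, 60 mm across, 19 mm high, loose; origin at the centre of its underside. Bystander.
- tape_white: White tape roll lying flat, 47 mm across, 18 mm high, loose; origin at the centre of its underside. Bystander.
Things that resemble listed ones, but are neither listed nor needed, are in the scene too. Of the things shaped like the part that bears red_tab, the red one is meant.

How it is judged (in metres and radians):
On the way:
1. the red cassette's foot is in the slot, upright, at least 12 mm deep (z of red_tab in the frame of returns_box between 0.136 and 0.186 m and x of red_tab in the frame of returns_box between -0.02 and 0.02 m and y of red_tab in the frame of returns_box between -0.02 and 0.02 m and angle between red_tab's own z axis and vertical below 0.3 rad), for 0.1 s.
At the end, for the whole second after the job is handed in: The red cassette is right inside the box, clear of the lips: the centre of its tab is less than 95 mm above the box's underside and between its walls, in any attitude; the blue cassette stands in the rack within 20 mm of where it stood (z of red_tab in the frame of returns_box between 0 and 0.095 m and x of red_tab in the frame of returns_box between -0.07 and 0.07 m and y of red_tab in the frame of returns_box between -0.06 and 0.06 m and distance of blue_tab from where it was at the start of the episode below 0.02 m); the robot touches nothing.
It fails at once if the red cassette is pressed on the box with more than 25 N (contact force between red_cassette and returns_box above 25 N).
It fails at once if the robot presses on the box with more than 25 N (contact force between any of the fingers, the arm and returns_box above 25 N).
It fails at once if the blue cassette is lifted or knocked out of place by more than 30 mm (distance of blue_tab from where it was at the start of the episode above 0.03 m).
It fails at once if the petri dish or a tape roll is moved by more than 20 mm (distance of any of petri_1, tape_yellow, tape_white from where it was at the start of the episode above 0.02 m).
It also fails if it takes over 72 s, if anything falls off the work surface, if the arm or the gripper's body presses on something with over 40 N, if the wrist force passes 120 N, or if a joint passes its speed limit or range.

## Robot

A 6-joint arm with a two-finger parallel gripper is mounted at the origin on a cart in front of the work surface, level with it; the furniture and walls round the work are solid. World frame = base frame: x ahead of the robot, y to its left, z up, the work surface at z = 0. Lengths are in mm, angles in rad, forces in N, time in s.
With the tool pointing down it reaches from about 350 to 975 mm from the base axis. Payload 7.1 kg.
Tool frame: the origin (TCP) lies on the mounting face of the last link; the fingertips stand 182 mm ahead of it and the grasp point (between the pads) lies 163 mm ahead of it (ctrl.finger_overhang is the distance from the TCP to the fingertips, in mm); z points along the fingers, y is the direction in which the jaws open and shut (so a half turn about z gives the same grasp; the last joint's range is limited). The gripper opens to 88 mm and grips with 3 to 60 N. Pads are 20 mm wide; open, the fingers measure 115 mm over their backs; the gripper's body (75 mm by 178 mm) begins 61 mm behind the grasp point.
Start: joints at [-1.257, 0.423, 1.63, -0, 1.089, -0.019], TCP at [204.199, -590.685, 404.675] pointing down, gripper open.
Joint ranges: [-3, 3], [-0.9, 2.11], [0.09, 2.58], [-1.31, 4.45], [0.11, 2.69], [-2.54, 2.54]. Speed limits (rad/s): [2.39, 2.39, 3.01, 3.14, 3.14, 3.14].

## Interface

Orientations are given as a rotation vector (axis times angle).
In Python, from workcell import ctrl, viewer, recognise gives the robot as it stands.
- The arm moves only by the shell command python3 -m handwheel 'ROWS'. ROWS is JSON, a list of rows, each an object of numbers: "gripper": the closure, from 0 (fully open) to 1 (shut); "tx", "ty", "tz": the shift along the tool's x, y, z in m; "rx", "ry", "rz": the turn, a rotation vector about the tool's x, y, z in degrees. In form: [{"gripper": .., "tx": .., "ty": .., "tz": .., "rx": .., "ry": .., "rz": ..}, ...]. A call has 1 to 8 rows; each row shifts and turns the commanded pose from where the row before left it, along the tool's axes as they then stand; what a row does not reach is not made up. A row lasts 1/8 s, in which the tool goes at most 62.5 mm and 10.7 degrees, less where a joint would pass 70% of its speed; a pose out of reach is approached as far as the arm can. A call with a gripper value outside its range is refused whole. The fingers move at their own pace and stop on an object; the grip force is fixed at half the most. Time passes only in rows, so rows that do not move let the fingers close. It gives the time, the measured TCP pose, the force and the opening at its end, in the units of the state.
- ctrl.get_obs(): the state, without advancing time (a new reading comes with each control period).
- viewer.get_image(name): name is "scene" or "top"; returns a dict with "image" (480x640x3 uint8, red, green, blue), "range_z" (480x640 float32, mm along the optical axis (not along the pixel's ray), 0 where there is no reading), "vfov" (degrees; the focal length in pixels is half the picture's height over the tangent of half this angle, whatever the lens; pixels are square), "cx", "cy" (the principal point, pixels), "extrinsics" (4x4, takes a point from world to camera coordinates). Camera axes: x right, y up, looking along -z (the intrinsics and any distortion apply to the point x, -y, -z); pixel columns grow to the right and rows downward; lengths in mm; the calibration is good to about 2 mm. A picture is of the moment at which its call begins.
- ctrl.close_job(): hands the job in, once; it reports no verdict.
Trained networks look in a picture, given as the dict that the camera call returned (one of the last four; its "shot" number tells which), for a name from the list of things; names that differ only in an ending like _2 or _b are one class to them, and where a whole thing is asked for, a point or a joint stands for the part that bears it (a point fixed in the world has none). Each returns a list of dicts, best first, with "p" (0 to 1); they miss things now and then, are a little off and sometimes report something else, mostly with a low value. They report only what shows in the picture. A call takes as long as a camera call. They do not tell look-alikes from the thing itself.
- recognise(picture, name): "xy" ([column, row] as shares, 0 to 1, of the picture: columns of its width, rows of its height, amid what is visible of it).
The state is a dict: "t": time; "qpos": joint angles; "qvel": joint speeds; "joint_torque": joint torques, N m; "ee_pos": TCP position; "orientation": TCP orientation; "ft_force": force on the tool from outside, world axes, zero at the start; "moment": the same for the moment, N m; "width": finger opening in mm.
Only numpy, scipy, OpenCV 4.12 (cv2) and the standard library are available. Lean on these libraries where they do the work, as an engineer would, in place of code of your own. Each camera call takes 0.05 s, during which the arm holds its last target.

## Working session

There is one attempt and no reset: what is moved stays moved. The work goes in short steps, Python scripts to look and compute and a shell command to move; the robot and the scene stay as the last step left them, time stands still between calls to the robot, and variables do not carry over. Pictures are saved under pics/ and viewed, and the job is handed in when it is done.

```bash
ls; mkdir -p pics
cat > h.py <<'E'
import numpy as np, cv2
from workcell import ctrl, viewer, recognise
def snap(name, fn):
    d=viewer.get_image(name); cv2.imwrite('pics/'+fn, d['image'][:,:,::-1]); np.savez('pics/'+fn[:-4]+'.npz', **{k:v for k,v in d.items() if k!='shot'}); return d
def world(d,u,v,z=None):
    f=240/np.tan(np.radians(d['vfov'])/2)
    r=d['range_z'][int(round(v)),int(round(u))] if z is None else z
    p=np.array([(u-d['cx'])/f*r, -(v-d['cy'])/f*r, -r,1])
    return (np.linalg.inv(d['extrinsics'])@p)[:3]
E
python3 - <<'E'
from h import *
for c in('scene','top'):
    d=snap(c,c+'0.png')
    print(c,d.keys(),d['vfov'],d['cx'],d['cy']); print(d['extrinsics'].round(3))
    for n in ['red_tab','blue_tab','rack','returns_box','box_top','petri_1','tape_yellow','tape_white']:
        try:
            for k in recognise(d,n)[:3]:
                u,v=k['xy'][0]*640,k['xy'][1]*480
                print(n,round(k['p'],2),round(u),round(v),world(d,u,v).round(0))
        except Exception as e: print(n,e)
print(ctrl.get_obs())
E
```

```text
pics
scene dict_keys(['image', 'range_z', 'vfov', 'cx', 'cy', 'extrinsics', 'shot']) 57.090626089575395 314.5578369434877 241.74949858244966
[[-8.68000e-01 -4.97000e-01  7.00000e-03  3.82783e+02]
 [ 3.12000e-01 -5.33000e-01  7.87000e-01 -3.08853e+02]
 [-3.87000e-01  6.85000e-01  6.17000e-01 -6.41997e+02]
 [ 0.00000e+00  0.00000e+00  0.00000e+00  1.00000e+00]]
red_tab 0.88 357 249 [ 460. -212.   47.]
red_tab 0.77 294 197 [ 690. -327.   40.]
red_tab 0.74 360 216 [ 511. -337.   38.]
blue_tab 0.76 325 237 [ 535. -208.   54.]
rack 0.83 340 254 [ 492. -195.   32.]
returns_box 0.79 238 339 [481. 158. 129.]
box_top 0.96 234 341 [488. 157. 120.]
petri_1 0.87 196 288 [711.  16.   2.]
petri_1 0.52 354 246 [ 461. -197.   65.]
tape_yellow 0.65 417 273 [ 330. -237.   19.]
tape_white 0.85 385 300 [ 362. -146.    1.]
top dict_keys(['image', 'range_z', 'vfov', 'cx', 'cy', 'extrinsics', 'shot']) 57.21980633267757 314.44169107312337 243.77302493098287
[[-1.40000e-02 -1.00000e+00 -1.80000e-02 -8.13190e+01]
 [ 9.87000e-01 -1.60000e-02  1.59000e-01 -5.14003e+02]
 [-1.59000e-01 -1.50000e-02  9.87000e-01 -8
[... 397 characters left out ...]
ape_white 0.48 337 305 [ 383. -135.   19.]
{'t': 0.9, 'qpos': array([-1.25702868e+00,  4.23082694e-01,  1.62990893e+00, -7.33662519e-06,
        1.08857985e+00, -1.89931132e-02]), 'qvel': array([ 0.00155298, -0.00093267, -0.00169931,  0.00054999,  0.00077947,
        0.00104314]), 'joint_torque': array([-7.75104982e-04, -5.44571936e+01, -2.74055046e+01,  6.43640407e-02,
        1.65960949e-02, -6.47024365e-06]), 'ee_pos': array([ 204.18063123, -590.68873995,  404.68235919]), 'orientation': array([ 3.09818693e+00,  5.20292765e-01, -5.21490835e-06]), 'ft_force': array([-1.13633631, -0.28308944,  0.06920413]), 'moment': array([-0.01267369,  0.05533853,  0.02188251]), 'width': 87.60206690859366}
```

View pics/scene0.png

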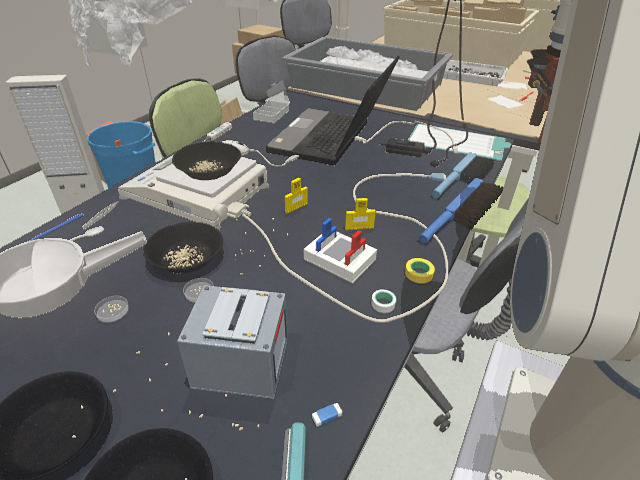

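View pics/top0.png

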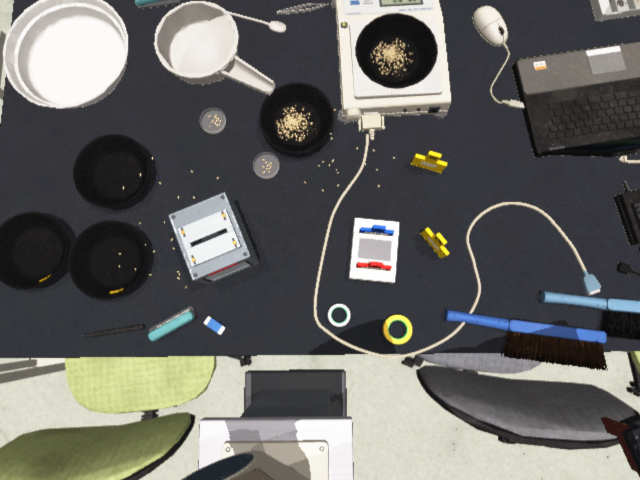

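Run:
```python
import cv2,numpy as np
a=cv2.imread('pics/top0.png'); s=cv2.imread('pics/scene0.png')
A=cv2.resize(a[185:285,155:265],None,fx=3.6,fy=3.6,interpolation=cv2.INTER_CUBIC)
B=cv2.resize(a[205:295,335:415],None,fx=4.0,fy=4.0,interpolation=cv2.INTER_CUBIC)
h=min(A.shape[0],B.shape[0]);cv2.imwrite('pics/z1.png',np.hstack([A[:h],B[:h]]))
A=cv2.resize(s[280:400,170:300],None,fx=3,fy=3,interpolation=cv2.INTER_CUBIC)
B=cv2.resize(s[210:290,290:390],None,fx=4,fy=4,interpolation=cv2.INTER_CUBIC)
h=min(A.shape[0],B.shape[0]);cv2.imwrite('pics/z2.png',np.hstack([A[:h],B[:h]]))
# clouds
from h import *
for n in('top','scene'):
    d=dict(np.load(f'pics/{n}0.npz')); f=240/np.tan(np.radians(d['vfov'])/2)
    v,u=np.mgrid[0:480,0:640]; r=d['range_z']
    P=np.stack([(u-d['cx'])/f*r,-(v-d['cy'])/f*r,-r,np.ones_like(r)],-1)@np.linalg.inv(d['extrinsics']).T
    P=P[...,:3]; np.save(f'pics/{n}P.npy',P)
    im=d['image'].astype(int); R,G,B_=im[...,0],im[...,1],im[...,2]
    ok=(r>0)
    for nm,m in (('red',(R>120)&(G<70)&(B_<70)),('blue',(B_>120)&(R<70)&(G<120))):
        m=m&ok&(abs(P[...,0]-500)<90)&(abs(P[...,1]+210)<90)&(P[...,2]>25)&(P[...,2]<110)
        q=P[m]; print(n,nm,len(q),q.min(0).round(),q.max(0).round())
        for lo,hi in((25,50),(50,75),(75,110)):
            t=q[(q[:,2]>lo)&(q[:,2]<=hi)]
            if len(t)>4:
                c,s,vt=np.linalg.svd(t[:,:2]-t[:,:2].mean(0)); 
                print(lo,len(t),t.mean(0).round(1),np.degrees(np.arctan2(vt2[1],vt2[0])).round(1) if (vt2:=s[0]) is None else np.degrees(np.arctan2(vt[0,1],vt[0,0])).round(1) if (vt:=s) is None else None) if 0 else print(lo,len(t),t.mean(0).round(1),cv2.minAreaRect(t[:,:2].astype(np.float32)))
    m=ok&(P[...,2]>124)&(P[...,2]<140)&(abs(P[...,0]-500)<110)&(abs(P[...,1]-110)<120)
    q=P[m];print(n,'plate',len(q),q.mean(0).round(1),cv2.minAreaRect(q[:,:2].astype(np.float32)))
    m=ok&(P[...,2]>110)&(P[...,2]<140)&(abs(P[...,0]-500)<110)&(abs(P[...,1]-110)<120)
    q=P[m];print(n,'lid',len(q),q.mean(0).round(1),cv2.minAreaRect(q[:,:2].astype(np.float32)))
    m=ok&(P[...,2]>22)&(P[...,2]<36)&(abs(P[...,0]-500)<90)&(abs(P[...,1]+210)<75)&(R>150)&(G>150)
    q=P[m];print(n,'rack',len(q),q.mean(0).round(1),cv2.minAreaRect(q[:,:2].astype(np.float32)))
```

```text
top red 98 [ 456. -244.   36.] [ 467. -177.   94.]
25 11 [ 461.2 -204.    43.8] ((460.1915588378906, -210.6095733642578), (68.02156066894531, 3.36608624458313), 80.95897674560547)
50 50 [ 462.2 -206.8   56.6] ((462.3786315917969, -209.68951416015625), (65.39051818847656, 4.529850482940674), 83.6912612915039)
75 37 [ 461.6 -210.4   87. ] ((461.9389953613281, -210.87506103515625), (23.97083854675293, 4.565739631652832), 81.80310821533203)
top blue 47 [ 531. -252.   50.] [ 540. -187.   94.]
50 29 [ 535.8 -217.2   55.1] ((535.77880859375, -219.85104370117188), (65.06974029541016, 5.248546123504639), 85.46591186523438)
75 17 [ 534.8 -219.5   87.5] ((534.5457763671875, -219.91514587402344), (24.301673889160156, 3.6020309925079346), 74.17603302001953)
top plate 2236 [514.5 113.  131.3] ((520.0405883789062, 115.04196166992188), (138.3350067138672, 119.22350311279297), 22.213825225830078)
top lid 4304 [517.8 113.4 126.6] ((520.0874633789062, 115.6605224609375), (141.71983337402344, 120.74085235595703), 22.25116539001465)
top rack 2214 [ 498.4 -215.7   31.8] ((501.2597961425781, -216.550537109
[... 674 characters left out ...]
84), 79.11853790283203)
50 92 [ 535.2 -214.2   58.7] ((536.660888671875, -216.6708526611328), (68.56805419921875, 8.529183387756348), 84.72998809814453)
75 36 [ 536.9 -212.4   83.8] ((537.2427368164062, -216.82720947265625), (27.93065643310547, 7.7905473709106445), 80.26301574707031)
scene plate 2412 [511.4 120.1 130.8] ((518.5472412109375, 119.38387298583984), (117.8729019165039, 104.58882141113281), 23.108619689941406)
scene lid 5613 [511.7 128.3 124.7] ((519.002685546875, 118.18931579589844), (140.7919158935547, 123.61054992675781), 22.0583438873291)
scene rack 1336 [ 493.1 -201.7   29.8] ((500.2965393066406, -213.3389892578125), (99.11571502685547, 131.67510986328125), 83.75666046142578)
```

View pics/z1.png

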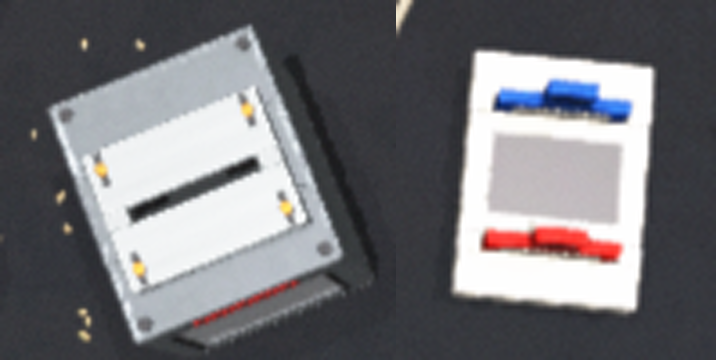

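View pics/z2.png

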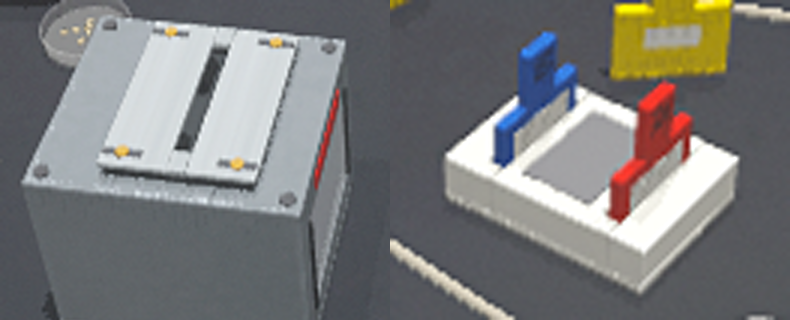

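```bash
cat > slot.py <<'E'
from h import *
th=np.radians(22.2); ex=np.array([np.cos(th),np.sin(th)]); ey=np.array([-ex[1],ex[0]]); C=np.array([519.8,116.])
for n in('top','scene'):
    d=dict(np.load(f'pics/{n}0.npz')); f=240/np.tan(np.radians(d['vfov'])/2)
    E=d['extrinsics']; cam=np.linalg.inv(E)[:3,3]; print(n,'cam',cam.round())
    g=cv2.cvtColor(d['image'],cv2.COLOR_RGB2GRAY).astype(np.float32)
    # rectify the plane z=131 on box axes, 0.25mm
    xs=np.arange(-75,75,.25); ys=np.arange(-65,65,.25); X,Y=np.meshgrid(xs,ys)
    W=np.stack([C[0]+X*ex[0]+Y*ey[0],C[1]+X*ex[1]+Y*ey[1],131+0*X,1+0*X],-1)@E.T
    U=f*W[...,0]/-W[...,2]+d['cx']; V=f*-W[...,1]/-W[...,2]+d['cy']
    im=cv2.remap(g,U.astype(np.float32),V.astype(np.float32),cv2.INTER_CUBIC)
    cv2.imwrite(f'pics/rect_{n}.png',np.clip(im,0,255))
    for y0 in(-25,-10,0,10,25):
        i=int((y0+65)/.25); p=im[i-8:i+9].mean(0)
        print(y0,[(round(xs[k]),int(p[k])) for k in range(int(50/.25),int(100/.25),8)])
        m=p[int(45/.25):int(105/.25)]; k=m.argmin(); half=(m.min()+np.median(m))/2
        a=k
        while m[a]<half:a-=1
        b=k
        while m[b]<half:b+=1
        print('   slot edges',-30+a*.25,-30+b*.25)
    col=im[:,int((75)/.25)-60:int(75/.25)+60].min(1); idx=ys[col<(col.min()+np.median(im[:,300]))/2]; print('y ext',idx.min(),idx.max())
E
python3 slot.py
python3 - <<'E'
import cv2,numpy as np
cv2.imwrite('pics/rects.png',np.hstack([cv2.resize(cv2.imread(f'pics/rect_{n}.png'),(390,338)) for n in('top','scene')]))
E
```

```text
top cam [ 364. -103.  963.]
-25 [(-25, 246), (-23, 245), (-21, 244), (-19, 243), (-17, 243), (-15, 244), (-13, 244), (-11, 201), (-9, 90), (-7, 50), (-5, 32), (-3, 66), (-1, 176), (1, 244), (3, 244), (5, 243), (7, 241), (9, 242), (11, 242), (13, 241), (15, 243), (17, 244), (19, 244), (21, 244), (23, 243)]
   slot edges -10.0 -1.5
-10 [(-25, 245), (-23, 245), (-21, 244), (-19, 242), (-17, 243), (-15, 244), (-13, 243), (-11, 197), (-9, 92), (-7, 64), (-5, 67), (-3, 89), (-1, 176), (1, 240), (3, 243), (5, 242), (7, 241), (9, 241), (11, 241), (13, 241), (15, 242), (17, 243), (19, 244), (21, 242), (23, 242)]
   slot edges -10.25 -1.25
0 [(-25, 245), (-23, 244), (-21, 243), (-19, 243), (-17, 243), (-15, 244), (-13, 242), (-11, 196), (-9, 86), (-7, 64), (-5, 65), (-3, 89), (-1, 177), (1, 240), (3, 242), (5, 242), (7, 241), (9, 240), (11, 240), (13, 241), (15, 241), (17, 242), (19, 243), (21, 243), (23, 241)]
   slot edges -10.5 -1.25
10 [(-25, 245), (-23, 244), (-21, 243), (-19, 242), (-17, 243), (-15, 244), (-13, 244), (-11, 200), (-9, 90), (-7, 66), (-5, 66), (-3, 88), (-1, 178), (1, 242)
[... 1453 characters left out ...]
9, 217), (-17, 219), (-15, 220), (-13, 227), (-11, 152), (-9, 89), (-7, 99), (-5, 98), (-3, 96), (-1, 167), (1, 225), (3, 216), (5, 217), (7, 214), (9, 214), (11, 216), (13, 218), (15, 217), (17, 219), (19, 220), (21, 219), (23, 218)]
   slot edges -11.25 -1.0
25 [(-25, 219), (-23, 219), (-21, 218), (-19, 216), (-17, 219), (-15, 221), (-13, 226), (-11, 162), (-9, 91), (-7, 99), (-5, 98), (-3, 95), (-1, 171), (1, 224), (3, 217), (5, 217), (7, 213), (9, 213), (11, 216), (13, 218), (15, 217), (17, 219), (19, 219), (21, 218), (23, 219)]
   slot edges -11.0 -1.25
y ext -65.0 60.25[ WARN:0@0.711] global loadsave.cpp:1063 imwrite_ Unsupported depth image for selected encoder is fallbacked to CV_8U.
```

View pics/rects.png

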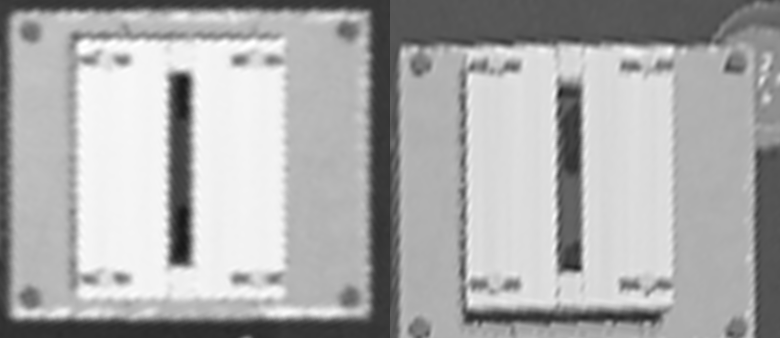

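```bash
python3 -m handwheel '[{"gripper":0.5,"tx":0.046,"ty":-0.0345},{"gripper":0.5,"tx":0.046,"ty":-0.0345},{"gripper":0.5,"tx":0.046,"ty":-0.0345},{"gripper":0.5,"tx":0.046,"ty":-0.0345},{"gripper":0.5,"tx":0.046,"ty":-0.0345},{"gripper":0.5,"tx":0.046,"ty":-0.0345},{"gripper":0.5,"tx":0.046,"ty":-0.0345},{"gripper":0.5,"tx":0.046,"ty":-0.0345}]'; python3 -m handwheel '[{"gripper":0.5,"rz":-9.17},{"gripper":0.5,"rz":-9.17},{"gripper":0.5,"rz":-9.17},{"gripper":0.5,"rz":-9.17},{"gripper":0.5,"rz":-9.17},{"gripper":0.5,"rz":-9.17},{"gripper":0.5,"rz":-9.17},{"gripper":0.5}]'
```

```text
$[0]: bad value
$[0]: bad value
```

```bash
python3 -m handwheel '[{"gripper":0.5,"tx":0.046,"ty":-0.0345,"tz":0,"rx":0,"ry":0,"rz":0}]'; python3 -m handwheel --help
```

```text
t: 1.02
ee_pos: [235.6, -544.6, 404.7]
orientation: [3.097, 0.514, 0.0]
ft_force: [0.9, 0.3, -0.3]
width: 81.4invalid input: not JSON, or not a number
```

```bash
python3 -m handwheel '[{"gripper":0.5,"tx":0.046,"ty":-0.0345,"tz":0,"rx":0,"ry":0,"rz":0},{"gripper":0.5,"tx":0.046,"ty":-0.0345,"tz":0,"rx":0,"ry":0,"rz":0},{"gripper":0.5,"tx":0.046,"ty":-0.0345,"tz":0,"rx":0,"ry":0,"rz":0},{"gripper":0.5,"tx":0.046,"ty":-0.0345,"tz":0,"rx":0,"ry":0,"rz":0},{"gripper":0.5,"tx":0.046,"ty":-0.0345,"tz":0,"rx":0,"ry":0,"rz":0},{"gripper":0.5,"tx":0.046,"ty":-0.0345,"tz":0,"rx":0,"ry":0,"rz":0},{"gripper":0.5,"tx":0.046,"ty":-0.0345,"tz":0,"rx":0,"ry":0,"rz":0}]'; python3 -m handwheel '[{"gripper":0.5,"tx":0,"ty":0,"tz":0,"rx":0,"ry":0,"rz":-9.17},{"gripper":0.5,"tx":0,"ty":0,"tz":0,"rx":0,"ry":0,"rz":-9.17},{"gripper":0.5,"tx":0,"ty":0,"tz":0,"rx":0,"ry":0,"rz":-9.17},{"gripper":0.5,"tx":0,"ty":0,"tz":0,"rx":0,"ry":0,"rz":-9.17},{"gripper":0.5,"tx":0,"ty":0,"tz":0,"rx":0,"ry":0,"rz":-9.17},{"gripper":0.5,"tx":0,"ty":0,"tz":0,"rx":0,"ry":0,"rz":-9.17},{"gripper":0.5,"tx":0,"ty":0,"tz":0,"rx":0,"ry":0,"rz":-9.17},{"gripper":0.5,"tx":0,"ty":0,"tz":0,"rx":0,"ry":0,"rz":0}]'
```

```text
t: 1.9
ee_pos: [462.7, -208.0, 405.0]
orientation: [3.098, 0.52, 0.001]
ft_force: [1.5, -0.5, -0.0]
width: 44.1
t: 2.9
ee_pos: [461.9, -209.6, 404.8]
orientation: [2.35, 2.085, 0.0]
ft_force: [-0.1, 0.7, 0.2]
width: 43.7
```

Run:
```python
from h import *
from scipy.spatial.transform import Rotation as R
o=ctrl.get_obs(); print(o['t'],o['ee_pos'],o['qpos'].round(2)); M=R.from_rotvec(o['orientation']).as_matrix(); print(M.round(3), np.degrees(np.arctan2(M[1,1],M[0,1])))
d=np.array([462.4,-209.7,300])-o['ee_pos']; print(M.T@d)
d=snap('scene','s1.png')
d=snap('top','t1.png')
```

```text
2.9 [ 461.86328672 -209.61152896  404.77943297] [-0.45  0.25  1.89 -0.    1.   -0.33]
[[ 0.119  0.993  0.   ]
 [ 0.993 -0.119 -0.   ]
 [-0.     0.    -1.   ]] -6.823382384636534
[-1.57266773e-02  5.21897350e-01  1.04779544e+02]
```

View pics/s1.png

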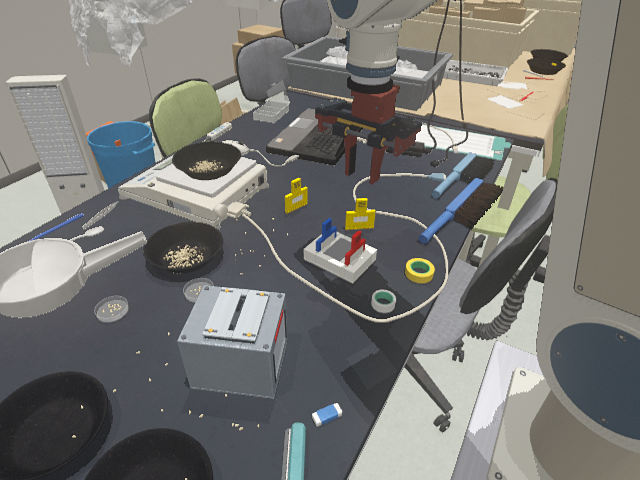

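The gripper hangs above the rack with its two fingers at about (350,165) and (375,165), straddling the red tab's line (355,245). Descending.

```bash
python3 -m handwheel '[{"gripper":0.5,"tx":0,"ty":0.0005,"tz":0.03,"rx":0,"ry":0,"rz":0},{"gripper":0.5,"tx":0,"ty":0,"tz":0.03,"rx":0,"ry":0,"rz":0},{"gripper":0.5,"tx":0,"ty":0,"tz":0.03,"rx":0,"ry":0,"rz":0},{"gripper":0.5,"tx":0,"ty":0,"tz":0.02,"rx":0,"ry":0,"rz":0},{"gripper":0.5,"tx":0,"ty":0,"tz":0.02,"rx":0,"ry":0,"rz":0},{"gripper":0.5,"tx":0,"ty":0,"tz":0.02,"rx":0,"ry":0,"rz":0},{"gripper":0.5,"tx":0,"ty":0,"tz":0.014,"rx":0,"ry":0,"rz":0},{"gripper":0.5,"tx":0,"ty":0,"tz":0,"rx":0,"ry":0,"rz":0}]'
python3 - <<'E'
from h import *
snap('scene','s2.png'); d=snap('top','t2.png')
a=cv2.imread('pics/s2.png')[160:300,270:430]; b=cv2.imread('pics/t2.png')[180:320,310:450]
cv2.imwrite('pics/z3.png',np.hstack([cv2.resize(a,(480,420)),cv2.resize(b,(420,420))])[:, :800])
E
```

```text
t: 4.0
ee_pos: [462.1, -209.5, 239.9]
orientation: [-2.348, -2.085, 0.001]
ft_force: [0.2, -0.0, 0.3]
width: 43.9
```

View pics/z3.png

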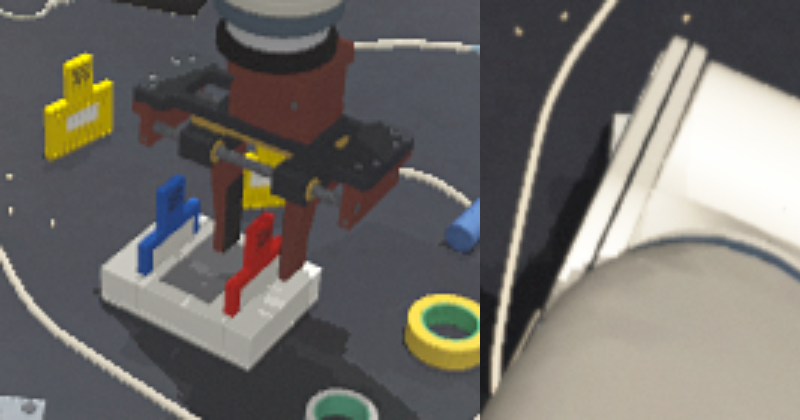

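Fingers straddle the red tab (crop tips at (228,248) and (290,277), tab between). Closing.

```bash
python3 -m handwheel '[{"gripper":1,"tx":0,"ty":0,"tz":0,"rx":0,"ry":0,"rz":0},{"gripper":1,"tx":0,"ty":0,"tz":0,"rx":0,"ry":0,"rz":0},{"gripper":1,"tx":0,"ty":0,"tz":0,"rx":0,"ry":0,"rz":0},{"gripper":1,"tx":0,"ty":0,"tz":0,"rx":0,"ry":0,"rz":0},{"gripper":1,"tx":0,"ty":0,"tz":0,"rx":0,"ry":0,"rz":0},{"gripper":1,"tx":0,"ty":0,"tz":0,"rx":0,"ry":0,"rz":0}]'
```

```text
t: 4.85
ee_pos: [462.5, -209.7, 240.8]
orientation: [2.348, 2.087, 0.0]
ft_force: [0.6, 1.5, 1.4]
width: 7.7
```

```bash
python3 -m handwheel '[{"gripper":1,"tx":0,"ty":0,"tz":-0.008,"rx":0,"ry":0,"rz":0},{"gripper":1,"tx":0,"ty":0,"tz":-0.012,"rx":0,"ry":0,"rz":0},{"gripper":1,"tx":0,"ty":0,"tz":-0.02,"rx":0,"ry":0,"rz":0},{"gripper":1,"tx":0,"ty":0,"tz":-0.03,"rx":0,"ry":0,"rz":0},{"gripper":1,"tx":0,"ty":0,"tz":-0.035,"rx":0,"ry":0,"rz":0},{"gripper":1,"tx":0,"ty":0,"tz":-0.035,"rx":0,"ry":0,"rz":0},{"gripper":1,"tx":0,"ty":0,"tz":-0.04,"rx":0,"ry":0,"rz":0},{"gripper":1,"tx":0,"ty":0,"tz":0,"rx":0,"ry":0,"rz":0}]'
python3 - <<'E'
from h import *
from scipy.spatial.transform import Rotation as R
o=ctrl.get_obs(); print(o['t'],o['ee_pos'],o['width'],o['ft_force']); M=R.from_rotvec(o['orientation']).as_matrix(); print(np.degrees(np.arctan2(M[1,1],M[0,1])))
print(M.T@(np.array([513.9,114.7,420])-o['ee_pos']))
d=snap('scene','s3.png')
E
```

```text
t: 5.85
ee_pos: [462.6, -209.8, 424.2]
orientation: [2.344, 2.083, 0.003]
ft_force: [-0.5, 0.9, -0.6]
width: 7.9
5.85 [ 462.55192526 -209.83351688  424.20785529] 7.862487440688327 [-0.49709457  0.92286731 -0.62750178]
-6.748631235009584
[328.32656745  12.83260256   3.65018084]
```

View pics/s3.png

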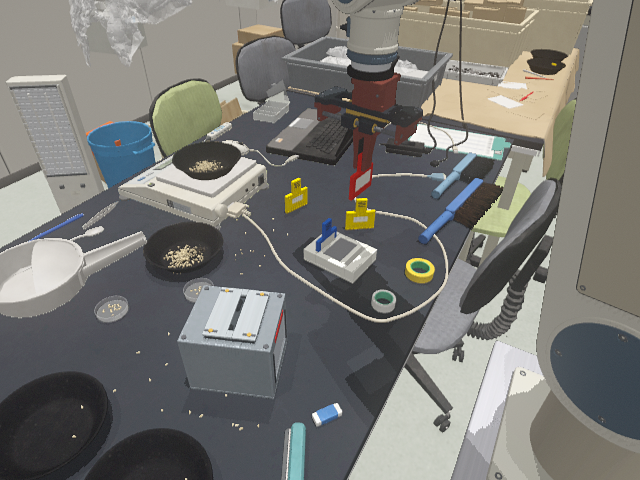

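The red cassette hangs upright from the gripper at (360,180); blue stands in the rack. Carrying it to the box.

```bash
python3 -m handwheel '[{"gripper":1,"tx":0.02,"ty":0.0016,"tz":0,"rx":0,"ry":0,"rz":0},{"gripper":1,"tx":0.044,"ty":0.0016,"tz":0,"rx":0,"ry":0,"rz":0},{"gripper":1,"tx":0.048,"ty":0.0016,"tz":0,"rx":0,"ry":0,"rz":0},{"gripper":1,"tx":0.052,"ty":0.0016,"tz":0,"rx":0,"ry":0,"rz":0},{"gripper":1,"tx":0.052,"ty":0.0016,"tz":0,"rx":0,"ry":0,"rz":0},{"gripper":1,"tx":0.048,"ty":0.0016,"tz":0,"rx":0,"ry":0,"rz":0},{"gripper":1,"tx":0.044,"ty":0.0016,"tz":0,"rx":0,"ry":0,"rz":0},{"gripper":1,"tx":0.02,"ty":0.0016,"tz":0,"rx":0,"ry":0,"rz":0}]';python3 -m handwheel '[{"gripper":1,"tx":0,"ty":0,"tz":0.006,"rx":0,"ry":0,"rz":-7},{"gripper":1,"tx":0,"ty":0,"tz":0.008,"rx":0,"ry":0,"rz":-8},{"gripper":1,"tx":0,"ty":0,"tz":0.008,"rx":0,"ry":0,"rz":-8},{"gripper":1,"tx":0,"ty":0,"tz":0.006,"rx":0,"ry":0,"rz":-6},{"gripper":1,"tx":0,"ty":0,"tz":0,"rx":0,"ry":0,"rz":0}]'
python3 - <<'E'
from h import *
from scipy.spatial.transform import Rotation as R
o=ctrl.get_obs(); print(o['t'],o['ee_pos'],o['width'],o['ft_force']); M=R.from_rotvec(o['orientation']).as_matrix(); print(np.degrees(np.arctan2(M[1,1],M[0,1])))
print(M.T@(np.array([513.9,114.7,420])-o['ee_pos']))
snap('scene','s4.png'); d=snap('top','t4.png')
a=cv2.imread('pics/s4.png')[150:410,130:360]; b=cv2.imread('pics/t4.png')[150:330,120:300]
cv2.imwrite('pics/z4.png',np.hstack([cv2.resize(a,(460,520)),cv2.resize(b,(340,340))[:, :]]) if 0 else cv2.resize(a,None,fx=2.3,fy=2.3,interpolation=cv2.INTER_CUBIC))
E
```

```text
t: 6.9
ee_pos: [513.0, 116.3, 419.3]
orientation: [-2.345, -2.088, 0.004]
ft_force: [-0.1, 0.0, -1.3]
width: 7.7
t: 7.52
ee_pos: [513.0, 113.9, 391.5]
orientation: [-1.752, -2.605, 0.004]
ft_force: [0.2, -0.5, -1.8]
width: 7.7
7.525 [513.02642969 113.88800919 391.46196928] 7.6703036599773 [ 0.16102008 -0.51609728 -1.84714838]
22.170338279389465
[  0.43297369   1.02984949 -28.5410861 ]
```

View pics/z4.png

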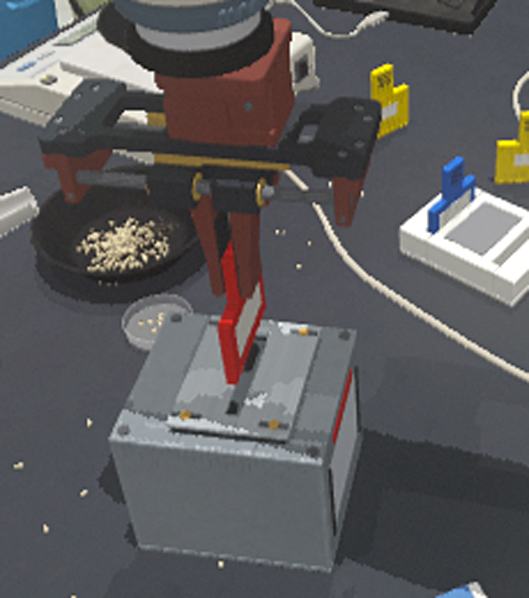

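View pics/t4.png

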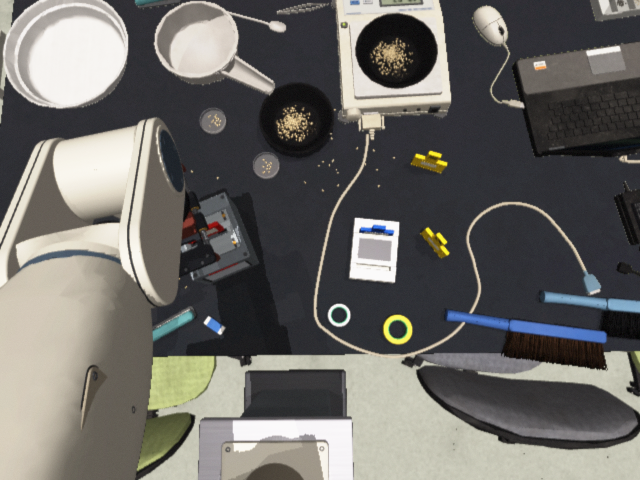

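```bash
cat > meas.py <<'E'
from h import *
import sys
th=np.radians(22.2); ex=np.array([np.cos(th),np.sin(th)]); ey=np.array([-ex[1],ex[0]]); C=np.array([519.8,116.])
def cloud(d):
    f=240/np.tan(np.radians(d['vfov'])/2); v,u=np.mgrid[0:480,0:640]; r=d['range_z']
    P=np.stack([(u-d['cx'])/f*r,-(v-d['cy'])/f*r,-r,np.ones_like(r)],-1)@np.linalg.inv(d['extrinsics']).T
    P=P[...,:3]; return np.stack([(P[...,:2]-C)@ex,(P[...,:2]-C)@ey,P[...,2]],-1)
if __name__=='__main__':
    d=dict(np.load('pics/'+sys.argv[1])); Q=cloud(d); im=d['image'].astype(int)
    m=(im[...,0]>110)&(im[...,1]<50)&(im[...,2]<50)&(abs(Q[...,0])<60)&(abs(Q[...,1])<60)&(Q[...,2]>135)&(d['range_z']>0)
    q=Q[m]; print(len(q),q.min(0).round(1),q.max(0).round(1))
    for z in range(int(q[:,2].min()),int(q[:,2].max()),6):
        t=q[(q[:,2]>=z)&(q[:,2]<z+6)]
        if len(t)>3: print(z,len(t),'x',t[:,0].min().round(1),t[:,0].max().round(1),'y',t[:,1].min().round(1),t[:,1].max().round(1))
E
python3 meas.py s4.npz
```

```text
443 [-12.3 -36.3 155.2] [ -3.7  37.6 240.7]
155 24 x -12.0 -5.3 y -36.3 36.3
161 65 x -12.2 -5.2 y -30.1 37.3
167 27 x -12.0 -5.4 y -31.5 36.5
173 22 x -11.9 -4.7 y -32.7 36.7
179 23 x -12.3 -4.2 y -30.7 37.1
185 24 x -12.3 -4.9 y -32.1 37.0
191 20 x -11.7 -5.5 y 31.0 36.8
197 40 x -12.1 -4.8 y 4.0 36.9
203 83 x -12.1 -4.3 y 7.9 37.6
209 15 x -11.1 -3.7 y 11.6 15.3
215 17 x -11.6 -4.4 y 11.8 14.4
221 18 x -11.3 -4.2 y 11.2 15.3
227 18 x -11.6 -4.4 y 12.0 14.7
233 21 x -11.2 -3.9 y -2.4 14.7
239 26 x -11.4 -4.4 y -2.3 13.8
```

```bash
python3 -m handwheel '[{"gripper":1,"tx":0,"ty":0.0018,"tz":0.005,"rx":0,"ry":0,"rz":0},{"gripper":1,"tx":0,"ty":0,"tz":0.009,"rx":0,"ry":0,"rz":0},{"gripper":1,"tx":0,"ty":0,"tz":0.006,"rx":0,"ry":0,"rz":0},{"gripper":1,"tx":0,"ty":0,"tz":0,"rx":0,"ry":0,"rz":0},{"gripper":1,"tx":0,"ty":0,"tz":0,"rx":0,"ry":0,"rz":0}]'
python3 - <<'E'
from h import *
print(ctrl.get_obs()['ee_pos'],ctrl.get_obs()['ft_force'])
snap('scene','s5.png')
a=cv2.imread('pics/s5.png')[270:350,190:290]
cv2.imwrite('pics/z5.png',cv2.resize(a,None,fx=7,fy=7,interpolation=cv2.INTER_CUBIC))
E
python3 meas.py s5.npz
```

```text
t: 8.25
ee_pos: [515.3, 115.3, 372.7]
orientation: [-1.751, -2.608, -0.0]
ft_force: [-0.4, -0.1, -1.1]
width: 7.7
[515.27815012 115.28639929 372.68834473] [-0.38075354 -0.06535683 -1.14008965]
416 [ -9.1 -32.5 136.9] [ -0.4  37.5 221.9]
136 24 x -8.6 -2.1 y -27.9 36.3
142 56 x -8.9 -1.3 y -29.4 37.4
148 28 x -9.0 -1.4 y -31.6 37.5
154 25 x -8.8 -2.7 y -32.5 36.7
160 19 x -8.7 -1.8 y -29.7 37.0
166 24 x -8.6 -1.7 y -30.8 37.4
172 19 x -8.8 -2.0 y 5.2 37.2
178 37 x -9.1 -1.8 y 5.5 37.1
184 75 x -8.9 -1.4 y 7.6 36.6
190 17 x -8.1 -1.9 y 12.6 15.1
196 16 x -8.7 -1.1 y 12.8 15.2
202 14 x -7.8 -1.6 y 12.4 15.5
208 19 x -8.8 -1.3 y 11.3 15.0
214 22 x -8.1 -0.4 y -6.9 15.6
220 21 x -8.4 -1.7 y 0.1 14.5
```

View pics/z5.png

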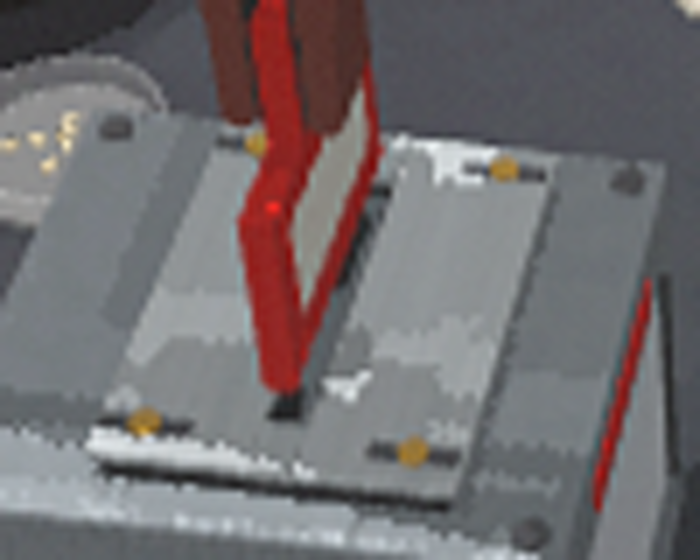

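Cassette foot hovers just above the slot (dark slot end at crop (285,405), foot corner at (283,385)); about 0.7 mm too far +x. Correcting and feeling down.

```bash
python3 -m handwheel '[{"gripper":1,"tx":0,"ty":-0.0007,"tz":0.002,"rx":0,"ry":0,"rz":0},{"gripper":1,"tx":0,"ty":0,"tz":0.002,"rx":0,"ry":0,"rz":0},{"gripper":1,"tx":0,"ty":0,"tz":0.001,"rx":0,"ry":0,"rz":0},{"gripper":1,"tx":0,"ty":0,"tz":0,"rx":0,"ry":0,"rz":0}]'; python3 -m handwheel '[{"gripper":1,"tx":0,"ty":0,"tz":0.001,"rx":0,"ry":0,"rz":0},{"gripper":1,"tx":0,"ty":0,"tz":0.001,"rx":0,"ry":0,"rz":0},{"gripper":1,"tx":0,"ty":0,"tz":0,"rx":0,"ry":0,"rz":0}]';python3 -m handwheel '[{"gripper":1,"tx":0,"ty":0,"tz":0.001,"rx":0,"ry":0,"rz":0},{"gripper":1,"tx":0,"ty":0,"tz":0,"rx":0,"ry":0,"rz":0}]'
```

```text
t: 8.8
ee_pos: [514.5, 115.0, 367.6]
orientation: [-1.751, -2.608, 0.0]
ft_force: [-0.1, -0.1, -1.1]
width: 8.1
t: 9.18
ee_pos: [514.6, 115.0, 365.6]
orientation: [-1.751, -2.608, 0.0]
ft_force: [-0.5, -0.4, -1.0]
width: 7.8
t: 9.43
ee_pos: [514.6, 115.0, 364.6]
orientation: [-1.751, -2.608, 0.0]
ft_force: [0.5, 0.5, -1.1]
width: 7.8
```

```bash
python3 -m handwheel '[{"gripper":1,"tx":0,"ty":0,"tz":0.001,"rx":0,"ry":0,"rz":0},{"gripper":1,"tx":0,"ty":0,"tz":0.001,"rx":0,"ry":0,"rz":0},{"gripper":1,"tx":0,"ty":0,"tz":0,"rx":0,"ry":0,"rz":0}]';python3 -m handwheel '[{"gripper":1,"tx":0,"ty":0,"tz":0.001,"rx":0,"ry":0,"rz":0},{"gripper":1,"tx":0,"ty":0,"tz":0.001,"rx":0,"ry":0,"rz":0},{"gripper":1,"tx":0,"ty":0,"tz":0,"rx":0,"ry":0,"rz":0}]'
```

```text
t: 9.8
ee_pos: [514.5, 115.0, 362.6]
orientation: [-1.751, -2.608, 0.0]
ft_force: [0.2, -0.5, -0.4]
width: 7.7
t: 10.18
ee_pos: [514.6, 115.0, 360.6]
orientation: [-1.751, -2.608, 0.0]
ft_force: [-0.6, -0.4, -0.6]
width: 7.8
```

```bash
python3 -m handwheel '[{"gripper":1,"tx":0,"ty":0,"tz":0.001,"rx":0,"ry":0,"rz":0},{"gripper":1,"tx":0,"ty":0,"tz":0.001,"rx":0,"ry":0,"rz":0},{"gripper":1,"tx":0,"ty":0,"tz":0.001,"rx":0,"ry":0,"rz":0},{"gripper":1,"tx":0,"ty":0,"tz":0,"rx":0,"ry":0,"rz":0}]';python3 -m handwheel '[{"gripper":1,"tx":0,"ty":0,"tz":0.001,"rx":0,"ry":0,"rz":0},{"gripper":1,"tx":0,"ty":0,"tz":0.001,"rx":0,"ry":0,"rz":0},{"gripper":1,"tx":0,"ty":0,"tz":0.001,"rx":0,"ry":0,"rz":0},{"gripper":1,"tx":0,"ty":0,"tz":0,"rx":0,"ry":0,"rz":0}]'
```

```text
t: 10.68
ee_pos: [514.5, 115.0, 357.6]
orientation: [-1.751, -2.608, 0.0]
ft_force: [-0.7, 0.3, -0.9]
width: 7.9
t: 11.18
ee_pos: [514.4, 114.9, 354.6]
orientation: [-1.751, -2.608, 0.001]
ft_force: [-1.1, -0.2, 1.0]
width: 7.7
```

```bash
python3 - <<'E'
from h import *
snap('scene','s6.png')
a=cv2.imread('pics/s6.png')[270:350,190:290]
cv2.imwrite('pics/z6.png',cv2.resize(a,None,fx=7,fy=7,interpolation=cv2.INTER_CUBIC))
E
python3 meas.py s6.npz
```

```text
293 [-10.1 -31.  135.4] [ -1.6  37.9 204.4]
135 19 x -9.9 -3.4 y -30.6 37.0
141 20 x -9.7 -2.5 y -31.0 37.1
147 19 x -10.1 -3.1 y -29.9 36.5
153 24 x -9.9 -2.6 y 27.3 37.9
159 30 x -9.8 -3.1 y 3.8 36.6
165 76 x -9.7 -2.9 y 7.8 37.3
171 11 x -9.0 -2.8 y 12.9 15.4
177 17 x -9.0 -2.4 y 12.2 14.9
183 17 x -8.8 -2.2 y 12.6 15.1
189 14 x -9.2 -3.1 y 12.0 15.1
195 14 x -8.5 -2.3 y 12.7 15.4
201 32 x -9.1 -1.6 y -6.4 16.2
```

View pics/z6.png

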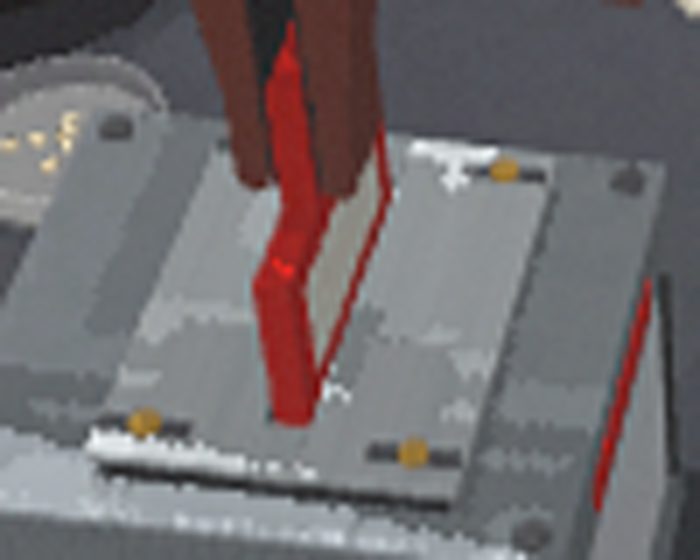

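The cassette is in the slot (entry at crop (293,415)), upright, foot at the lips. Pushing slowly.

```bash
python3 -m handwheel '[{"gripper":1,"tx":0,"ty":0,"tz":0.001,"rx":0,"ry":0,"rz":0},{"gripper":1,"tx":0,"ty":0,"tz":0.001,"rx":0,"ry":0,"rz":0},{"gripper":1,"tx":0,"ty":0,"tz":0.001,"rx":0,"ry":0,"rz":0},{"gripper":1,"tx":0,"ty":0,"tz":0,"rx":0,"ry":0,"rz":0}]';python3 -m handwheel '[{"gripper":1,"tx":0,"ty":0,"tz":0.001,"rx":0,"ry":0,"rz":0},{"gripper":1,"tx":0,"ty":0,"tz":0.001,"rx":0,"ry":0,"rz":0},{"gripper":1,"tx":0,"ty":0,"tz":0.001,"rx":0,"ry":0,"rz":0},{"gripper":1,"tx":0,"ty":0,"tz":0,"rx":0,"ry":0,"rz":0}]'
```

```text
t: 11.72
ee_pos: [514.7, 115.0, 351.8]
orientation: [1.751, 2.608, 0.0]
ft_force: [-1.3, -0.3, 3.0]
width: 8.0
t: 12.22
ee_pos: [514.8, 115.0, 348.8]
orientation: [1.751, 2.608, 0.001]
ft_force: [-0.1, 0.2, 4.7]
width: 7.3
```

```bash
python3 -m handwheel '[{"gripper":1,"tx":0,"ty":0,"tz":0.001,"rx":0,"ry":0,"rz":0},{"gripper":1,"tx":0,"ty":0,"tz":0.001,"rx":0,"ry":0,"rz":0},{"gripper":1,"tx":0,"ty":0,"tz":0.001,"rx":0,"ry":0,"rz":0},{"gripper":1,"tx":0,"ty":0,"tz":0,"rx":0,"ry":0,"rz":0}]';python3 -m handwheel '[{"gripper":1,"tx":0,"ty":0,"tz":0.001,"rx":0,"ry":0,"rz":0},{"gripper":1,"tx":0,"ty":0,"tz":0.001,"rx":0,"ry":0,"rz":0},{"gripper":1,"tx":0,"ty":0,"tz":0.001,"rx":0,"ry":0,"rz":0},{"gripper":1,"tx":0,"ty":0,"tz":0,"rx":0,"ry":0,"rz":0}]'
```

```text
t: 12.72
ee_pos: [514.6, 114.9, 345.5]
orientation: [-1.751, -2.608, 0.0]
ft_force: [-1.1, -0.1, 2.8]
width: 7.6
t: 13.22
ee_pos: [514.6, 115.0, 342.6]
orientation: [-1.751, -2.608, 0.0]
ft_force: [-0.7, 0.6, 3.1]
width: 7.7
```

```bash
python3 -m handwheel '[{"gripper":1,"tx":0,"ty":0,"tz":0.0015,"rx":0,"ry":0,"rz":0},{"gripper":1,"tx":0,"ty":0,"tz":0.0015,"rx":0,"ry":0,"rz":0},{"gripper":1,"tx":0,"ty":0,"tz":0.0015,"rx":0,"ry":0,"rz":0},{"gripper":1,"tx":0,"ty":0,"tz":0.0015,"rx":0,"ry":0,"rz":0}]';python3 -m handwheel '[{"gripper":1,"tx":0,"ty":0,"tz":0.002,"rx":0,"ry":0,"rz":0},{"gripper":1,"tx":0,"ty":0,"tz":0.002,"rx":0,"ry":0,"rz":0},{"gripper":1,"tx":0,"ty":0,"tz":0.002,"rx":0,"ry":0,"rz":0},{"gripper":1,"tx":0,"ty":0,"tz":0.002,"rx":0,"ry":0,"rz":0},{"gripper":1,"tx":0,"ty":0,"tz":0,"rx":0,"ry":0,"rz":0}]'
python3 - <<'E'
from h import *
snap('scene','s7.png')
a=cv2.imread('pics/s7.png')[200:350,150:320]
cv2.imwrite('pics/z7.png',cv2.resize(a,None,fx=4,fy=4,interpolation=cv2.INTER_CUBIC))
E
python3 meas.py s7.npz
```

```text
t: 13.72
ee_pos: [514.6, 115.0, 336.6]
orientation: [-1.751, -2.608, 0.0]
ft_force: [-0.6, -0.4, 3.1]
width: 8.0
t: 14.35
ee_pos: [514.5, 114.9, 328.5]
orientation: [-1.751, -2.608, 0.0]
ft_force: [-0.3, -0.9, 2.3]
width: 7.9
199 [ -9.8  -3.  135.2] [ -1.7  37.3 178.7]
135 29 x -9.4 -1.9 y 6.4 36.8
141 71 x -9.8 -2.1 y 11.0 37.3
147 16 x -9.5 -2.6 y 12.6 15.3
153 13 x -8.6 -2.2 y 13.3 15.4
159 15 x -9.5 -3.0 y 12.2 15.3
165 14 x -9.4 -1.8 y 12.1 15.0
171 29 x -8.4 -1.7 y -0.4 14.5
177 12 x -9.4 -2.7 y -3.0 15.2
```

View pics/z7.png

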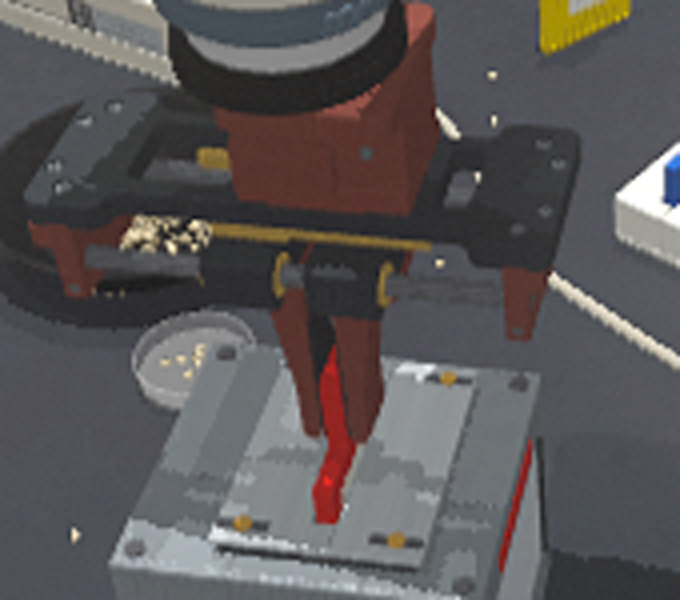

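Cassette half posted, shoulders ~13 mm above the plate (crop (325,495)), lips at ~3 N. Releasing, rising, closing.

```bash
python3 -m handwheel '[{"gripper":0.7,"tx":0,"ty":0,"tz":0,"rx":0,"ry":0,"rz":0},{"gripper":0.7,"tx":0,"ty":0,"tz":0,"rx":0,"ry":0,"rz":0},{"gripper":0.7,"tx":0,"ty":0,"tz":0,"rx":0,"ry":0,"rz":0},{"gripper":0.7,"tx":0,"ty":0,"tz":0,"rx":0,"ry":0,"rz":0},{"gripper":0.7,"tx":0,"ty":0,"tz":-0.01,"rx":0,"ry":0,"rz":0},{"gripper":0.7,"tx":0,"ty":0,"tz":-0.02,"rx":0,"ry":0,"rz":0},{"gripper":0.7,"tx":0,"ty":0,"tz":-0.02,"rx":0,"ry":0,"rz":0}]'; python3 -m handwheel '[{"gripper":1,"tx":0,"ty":0,"tz":0,"rx":0,"ry":0,"rz":0},{"gripper":1,"tx":0,"ty":0,"tz":0,"rx":0,"ry":0,"rz":0},{"gripper":1,"tx":0,"ty":0,"tz":0,"rx":0,"ry":0,"rz":0},{"gripper":1,"tx":0,"ty":0,"tz":0,"rx":0,"ry":0,"rz":0}]'
python3 - <<'E'
from h import *
snap('scene','s8.png')
a=cv2.imread('pics/s8.png')[200:350,150:320]
cv2.imwrite('pics/z8.png',cv2.resize(a,None,fx=4,fy=4,interpolation=cv2.INTER_CUBIC))
E
python3 meas.py s8.npz
```

```text
t: 15.28
ee_pos: [514.6, 115.0, 379.8]
orientation: [1.751, 2.608, 0.0]
ft_force: [0.1, 0.1, -0.4]
width: 26.8
t: 15.78
ee_pos: [514.4, 114.9, 378.0]
orientation: [-1.75, -2.608, 0.001]
ft_force: [-0.2, -0.2, 1.0]
width: 0.5
318 [-12.3 -30.5 135.1] [ -2.5  37.8 195.7]
135 48 x -10.2 -3.5 y -28.7 37.8
141 110 x -10.2 -2.5 y -30.5 36.5
147 31 x -9.9 -2.6 y -8.0 15.7
153 20 x -9.8 -3.2 y -10.5 15.4
159 17 x -9.9 -2.7 y -9.7 14.6
165 14 x -9.7 -3.6 y 12.0 14.9
171 43 x -10.0 -2.5 y -11.1 15.2
177 33 x -9.4 -3.0 y -10.2 13.7
```

View pics/z8.png

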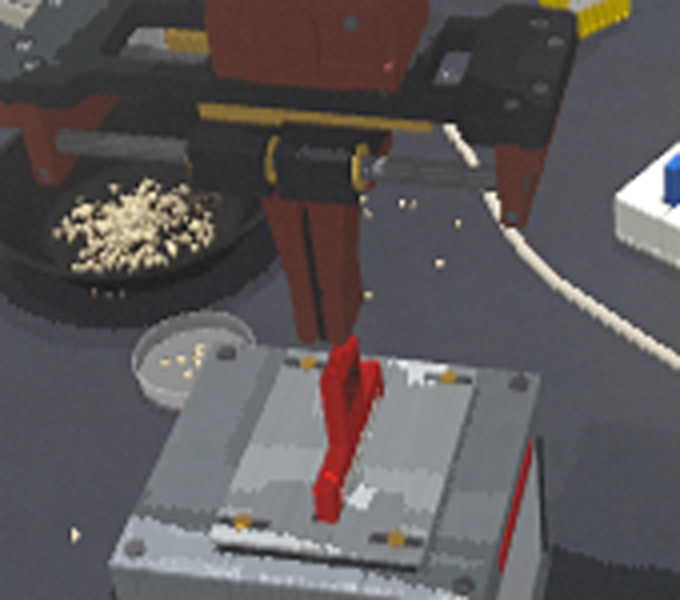

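Cassette held by the lips, upright (tab top at crop (345,345)); closed fingertips above it. Pushing the tab top down.

```bash
python3 -m handwheel '[{"gripper":1,"tx":0,"ty":0,"tz":0.006,"rx":0,"ry":0,"rz":0},{"gripper":1,"tx":0,"ty":0,"tz":0.005,"rx":0,"ry":0,"rz":0},{"gripper":1,"tx":0,"ty":0,"tz":0.003,"rx":0,"ry":0,"rz":0},{"gripper":1,"tx":0,"ty":0,"tz":0.001,"rx":0,"ry":0,"rz":0},{"gripper":1,"tx":0,"ty":0,"tz":0.001,"rx":0,"ry":0,"rz":0}]'; python3 -m handwheel '[{"gripper":1,"tx":0,"ty":0,"tz":0.001,"rx":0,"ry":0,"rz":0},{"gripper":1,"tx":0,"ty":0,"tz":0.001,"rx":0,"ry":0,"rz":0},{"gripper":1,"tx":0,"ty":0,"tz":0.001,"rx":0,"ry":0,"rz":0},{"gripper":1,"tx":0,"ty":0,"tz":0.001,"rx":0,"ry":0,"rz":0}]';  python3 -m handwheel '[{"gripper":1,"tx":0,"ty":0,"tz":0.001,"rx":0,"ry":0,"rz":0},{"gripper":1,"tx":0,"ty":0,"tz":0.001,"rx":0,"ry":0,"rz":0},{"gripper":1,"tx":0,"ty":0,"tz":0.001,"rx":0,"ry":0,"rz":0},{"gripper":1,"tx":0,"ty":0,"tz":0.001,"rx":0,"ry":0,"rz":0}]'
```

```text
t: 16.45
ee_pos: [514.6, 115.0, 362.7]
orientation: [1.751, 2.608, 0.0]
ft_force: [-0.7, -0.5, 0.3]
width: 0.2
t: 16.95
ee_pos: [514.7, 115.0, 358.9]
orientation: [1.751, 2.608, 0.001]
ft_force: [-0.6, 0.4, 3.4]
width: 0.6
t: 17.45
ee_pos: [514.6, 115.0, 354.7]
orientation: [1.751, 2.608, 0.0]
ft_force: [0.6, 0.7, 2.8]
width: 0.5
```

Contact at ~3 N and the cassette moves. Continuing.

```bash
python3 -m handwheel '[{"gripper":1,"tx":0,"ty":0,"tz":0.0015,"rx":0,"ry":0,"rz":0},{"gripper":1,"tx":0,"ty":0,"tz":0.0015,"rx":0,"ry":0,"rz":0},{"gripper":1,"tx":0,"ty":0,"tz":0.0015,"rx":0,"ry":0,"rz":0},{"gripper":1,"tx":0,"ty":0,"tz":0.0015,"rx":0,"ry":0,"rz":0}]'; python3 -m handwheel '[{"gripper":1,"tx":0,"ty":0,"tz":0.0015,"rx":0,"ry":0,"rz":0},{"gripper":1,"tx":0,"ty":0,"tz":0.0015,"rx":0,"ry":0,"rz":0},{"gripper":1,"tx":0,"ty":0,"tz":0.0015,"rx":0,"ry":0,"rz":0},{"gripper":1,"tx":0,"ty":0,"tz":0.0015,"rx":0,"ry":0,"rz":0}]';  python3 -m handwheel '[{"gripper":1,"tx":0,"ty":0,"tz":0.0015,"rx":0,"ry":0,"rz":0},{"gripper":1,"tx":0,"ty":0,"tz":0.0015,"rx":0,"ry":0,"rz":0},{"gripper":1,"tx":0,"ty":0,"tz":0.0015,"rx":0,"ry":0,"rz":0},{"gripper":1,"tx":0,"ty":0,"tz":0.0015,"rx":0,"ry":0,"rz":0}]'
```

```text
t: 17.95
ee_pos: [514.6, 115.0, 348.5]
orientation: [-1.751, -2.608, 0.0]
ft_force: [-0.7, 0.7, 3.3]
width: 0.3
t: 18.45
ee_pos: [514.6, 115.0, 342.6]
orientation: [-1.751, -2.608, 0.0]
ft_force: [0.3, -0.8, 3.0]
width: 0.2
t: 18.95
ee_pos: [514.6, 115.0, 336.6]
orientation: [1.751, 2.608, 0.0]
ft_force: [0.5, 0.4, 3.8]
width: 0.9
```

Run:
```python
from h import *
snap('scene','s9.png')
a=cv2.imread('pics/s9.png')[200:350,150:320]
cv2.imwrite('pics/z9.png',cv2.resize(a,None,fx=4,fy=4,interpolation=cv2.INTER_CUBIC))
```

```text
(no output)
```

View pics/z9.png

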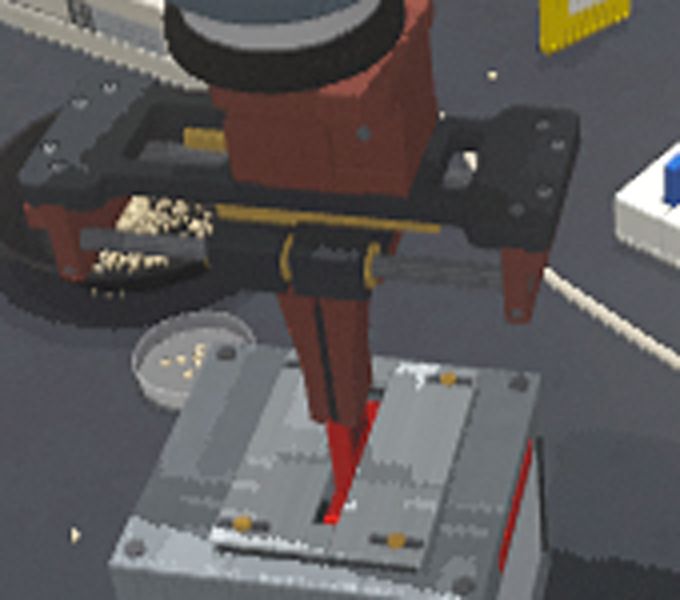

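Body is now below the plate (shoulders sinking in the slot at crop (330,515)); fingertips ~23 mm above the plate.

```bash
python3 -m handwheel '[{"gripper":1,"tx":0,"ty":0,"tz":0.0015,"rx":0,"ry":0,"rz":0},{"gripper":1,"tx":0,"ty":0,"tz":0.0015,"rx":0,"ry":0,"rz":0},{"gripper":1,"tx":0,"ty":0,"tz":0.0015,"rx":0,"ry":0,"rz":0}]'; python3 -m handwheel '[{"gripper":1,"tx":0,"ty":0,"tz":0.0015,"rx":0,"ry":0,"rz":0},{"gripper":1,"tx":0,"ty":0,"tz":0.001,"rx":0,"ry":0,"rz":0},{"gripper":1,"tx":0,"ty":0,"tz":0,"rx":0,"ry":0,"rz":0}]'
python3 - <<'E'
from h import *
snap('scene','s10.png')
a=cv2.imread('pics/s10.png')[200:350,150:320]
cv2.imwrite('pics/z10.png',cv2.resize(a,None,fx=4,fy=4,interpolation=cv2.INTER_CUBIC))
E
```

```text
t: 19.38
ee_pos: [514.6, 115.0, 332.1]
orientation: [-1.751, -2.608, 0.0]
ft_force: [-1.1, -0.1, 2.1]
width: 0.4
t: 19.75
ee_pos: [514.4, 114.9, 329.3]
orientation: [-1.751, -2.608, 0.001]
ft_force: [-0.1, 0.5, 0.3]
width: 0.6
```

View pics/z10.png

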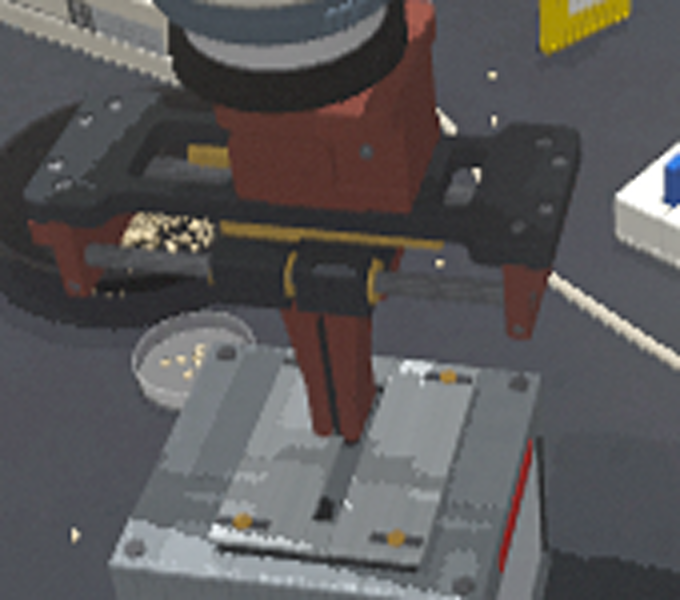

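The cassette has dropped: the slot is empty of red. Retreating and checking.

```bash
python3 -m handwheel '[{"gripper":1,"tx":0,"ty":0,"tz":-0.02,"rx":0,"ry":0,"rz":0},{"gripper":1,"tx":0,"ty":0,"tz":-0.03,"rx":0,"ry":0,"rz":0},{"gripper":1,"tx":0,"ty":0,"tz":-0.03,"rx":0,"ry":0,"rz":0},{"gripper":1,"tx":0,"ty":0,"tz":-0.02,"rx":0,"ry":0,"rz":0},{"gripper":1,"tx":-0.04,"ty":0,"tz":0,"rx":0,"ry":0,"rz":0},{"gripper":1,"tx":-0.04,"ty":0,"tz":0,"rx":0,"ry":0,"rz":0},{"gripper":1,"tx":-0.04,"ty":0,"tz":0,"rx":0,"ry":0,"rz":0},{"gripper":1,"tx":-0.04,"ty":0,"tz":0,"rx":0,"ry":0,"rz":0}]'
python3 - <<'E'
from h import *
a=snap('scene','s11.png'); b=snap('top','t11.png')
for n in('blue_tab','red_tab','petri_1','tape_yellow','tape_white'):
    for k in recognise(a,n)[:3]: print(n,round(k['p'],2),(k['xy']*np.array([640,480])).round(), world(a,k['xy'][0]*640,k['xy'][1]*480).round())
A=cv2.imread('pics/s11.png')[270:420,150:320];B=cv2.imread('pics/t11.png')[170:300,150:290]
cv2.imwrite('pics/z11.png',np.hstack([cv2.resize(A,(425,375),interpolation=2),cv2.resize(B,(375,375),interpolation=2)]))
E
```

```text
t: 20.8
ee_pos: [575.5, -34.3, 429.7]
orientation: [1.751, 2.608, 0.0]
ft_force: [0.2, 0.4, 1.1]
width: 0.5
blue_tab 0.84 [327. 232.] [ 536. -216.   61.]
red_tab 0.89 [359. 218.] [ 513. -338.   32.]
red_tab 0.84 [294. 195.] [ 690. -331.   44.]
petri_1 0.58 [195. 291.] [705.  26.   3.]
tape_yellow 0.85 [417. 270.] [ 339. -265.    2.]
tape_white 0.65 [384. 299.] [ 367. -149.   -1.]
```

View pics/z11.png

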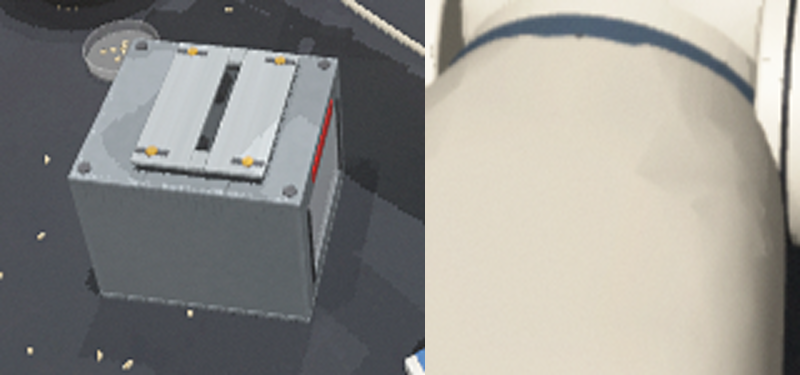

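View pics/s11.png

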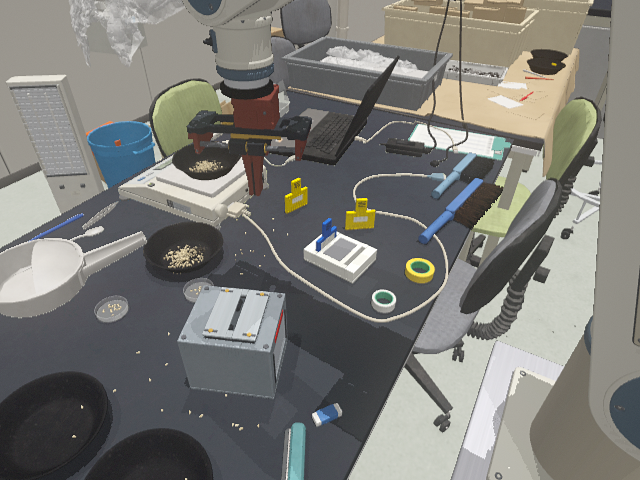

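Slot is empty and no red shows above the box; blue stands in the rack, dish and tapes unmoved. One more look at the clear front from the top camera with the arm out of the way.

```bash
python3 -m handwheel '[{"gripper":1,"tx":-0.05,"ty":0,"tz":0,"rx":0,"ry":0,"rz":0},{"gripper":1,"tx":-0.05,"ty":0,"tz":0,"rx":0,"ry":0,"rz":0},{"gripper":1,"tx":-0.05,"ty":0,"tz":0,"rx":0,"ry":0,"rz":0},{"gripper":1,"tx":-0.05,"ty":0,"tz":0,"rx":0,"ry":0,"rz":0},{"gripper":1,"tx":0,"ty":0,"tz":0,"rx":0,"ry":0,"rz":0},{"gripper":1,"tx":0,"ty":0,"tz":0,"rx":0,"ry":0,"rz":0}]'
python3 - <<'E'
from h import *
b=snap('top','t12.png')
B=cv2.imread('pics/t12.png')[170:300,150:290]
cv2.imwrite('pics/z12.png',cv2.resize(B,None,fx=4.5,fy=4.5,interpolation=2))
E
```

```text
t: 21.9
ee_pos: [650.7, -217.0, 429.3]
orientation: [-1.749, -2.608, -0.0]
ft_force: [-0.2, 0.8, -0.4]
width: 0.4
```

View pics/z12.png

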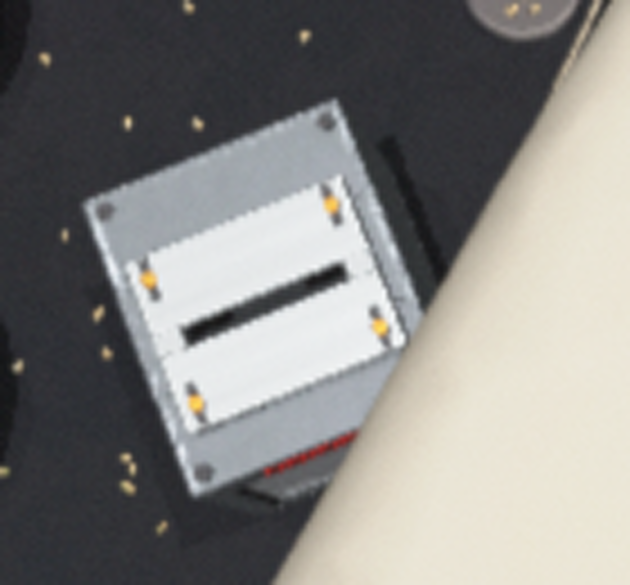

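The slot is empty from above too (265,300); the red strip at the front edge was there at the start. Handing in.

```bash
python3 -c "
from h import *
print(ctrl.close_job())"
```

```text
the job is handed in; nothing more can be done
None
```

I posted the red cassette into the returns box and handed the job in, with the robot's clock at about 22 s of the 72 s allowed.

- **Slot:** Both cameras put the slot about 6 mm off the box centre along x. I lined the held cassette up with it and lowered it in 1 mm steps. It went into the slot without touching the plate, so no sliding search was needed.
- **Posting:** I pushed it about 50 mm through the slot by the tab and let go with the lips holding it upright. I then pushed the tab's top with closed fingertips until it dropped. The highest force I read was about 5 N. At the end it fell to about 0 with the fingertips still about 16 mm above the plate.
- **Last checks:** Both cameras show the slot empty and no red cassette outside the box. The fingers touch nothing, and blue stands in the rack as it did at the start.
- **Bystanders:** They look unmoved in the picture. The network's yellow tape reading shifted about 30 mm, but that detection landed off the roll, on the table or through its hole. I judged the tape by the picture and did not re-measure it.
- **Not confirmed:** I couldn't see the cassette through the clear front, because the arm hid part of it. That it lies right inside rests on the empty slot and the force drop.
- **Disagreement:** The two cameras differed by 2–3 mm along y. I resolved this by measuring the cassette against the slot in the same picture.

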